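Send the finned module through the one-way gate

TASK

Pick out the module with the cooling fins, stand it upright between the kerbs at the open (entry) end of the transfer lane, in line with the lane and clear of the flap, and let go of it with the flap still shut. Then push it along the lane floor through the sprung one-way flap, never lifting it over, until it is wholly past the flap, at the end with the rubber buffer, and, once you take the gripper out, the flap has snapped fully shut behind it. Leave the other two modules standing where they are.

Things in the scene. Friction and masses are not known exactly. Their poses are not given: they have to be found in the camera images.
- finned_center (a point): the module to send: grey plastic module, 72 mm long (x) by 48 mm wide (y), 46 mm high in all: a plain rectangular body 34 mm high and, on its top, four upright aluminium fins, 12 mm high, 4 mm thick and 64 mm long, running along its length; about 0.15 to 0.31 kg. The point is its centre, 23 mm above its underside; x along its length, z up.
- round_center (a point): another module, to be left alone: grey plastic module, 72 mm long (x) by 48 mm wide (y), 46 mm high in all: a plain rectangular body 34 mm high and, on its top, one round aluminium disc, 30 mm across and 12 mm high; about 0.15 to 0.31 kg. The point is its centre, 23 mm above its underside; x along its length, z up.
- stepped_center (a point): another module, to be left alone: grey plastic module, 72 mm long (x) by 48 mm wide (y), 46 mm high in all: a plain rectangular body 34 mm high and, on its top, two aluminium blocks across its ends, each 14 by 44 mm and 12 mm high; about 0.15 to 0.31 kg. The point is its centre, 23 mm above its underside; x along its length, z up.
- lane: open-topped aluminium transfer lane fixed to the bench, 350 mm long, 100 mm wide. Origin at bench level on its centre line, in the plane of the shut flap; x = direction of passage, z up. Floor 6 mm above the bench. A kerb along each side: 72 mm apart inside, 6 mm thick, top 16 mm above the bench. Two posts beside the flap at y = +-42.5 mm, 10 mm across, 64 mm high.
- lane_entry (a point): middle of the entry part, on the lane floor: lane x = -75 mm, 6 mm above the bench. The entry part runs from its open end at lane x = -150 mm to the flap at x = 0. A 4 mm lip just before the flap stands in to y = -32.5 mm from 20 to 60 mm above the bench, leaving about 67 mm for the module to pass.
- lane_exit (a point): middle of the exit part, on the lane floor: lane x = 96 mm, 6 mm above the bench. The exit part runs from the flap at lane x = 0 to the face of a rubber buffer, 24 mm high, at x = 192 mm.
- flap (a joint): turn of the sprung flap, rad: 0 = shut across the lane, 1.55 = folded along the +y kerb of the exit part. It opens only in the direction of passage (lane +x); a light spring always drives it shut (about 0.4 N at its free edge when shut, 2 N wide open). What stands within its sweep, up to 72 mm beyond its shut plane, holds it open.
- flap_tip (a point): point near the free edge of the flap, 70 mm from its hinge, 40 mm above the bench. The flap is a steel plate 72 mm long, 4 mm thick, from 20 to 60 mm above the bench; its upright hinge is at lane x = 0, y = +38.5 mm. Shut, its free edge is at y = -33.5 mm.
Mind the look-alikes: they are no part of the job. What is shaped like the part that bears finned_center but orange or red is not meant.

How it is judged (in metres and radians):
On the way, in this order (a step that is already met when the one before it is completed fails the run):
1. the finned module stands upright on the lane floor in the entry part, wholly before the flap, let go, with the flap shut (x of finned_center in the frame of lane between -0.14 and -0.034 m and y of finned_center in the frame of lane between -0.02 and 0.02 m and z of finned_center in the frame of lane between 0.024 and 0.034 m and angle between finned_center's own z axis and vertical below 0.1 rad and angle between the x axis of finned_center and the x axis of lane, either way round below 0.3 rad and value of joint flap below 0.1 rad and contact force between the fingers and finned below 0.1 N), for 0.2 s.
2. the module, standing on the lane floor, is in the flap's opening and holds the flap open (x of finned_center in the frame of lane between -0.03 and 0.05 m and y of finned_center in the frame of lane between -0.02 and 0.02 m and z of finned_center in the frame of lane between 0.024 and 0.034 m and angle between finned_center's own z axis and vertical below 0.1 rad and value of joint flap above 0.4 rad), for 0.05 s.
At the end, for the whole second after the job is handed in: The finned module stands upright and at rest on the lane floor in the exit part, between the kerbs and wholly past the flap, before or against the end buffer; the flap is shut behind it (within 0.08 rad); the other two modules are where they were (x of finned_center in the frame of lane between 0.04 and 0.175 m and y of finned_center in the frame of lane between -0.025 and 0.025 m and z of finned_center in the frame of lane between 0.024 and 0.034 m and angle between finned_center's own z axis and vertical below 0.1 rad and value of joint flap below 0.08 rad and linear speed of finned below 0.02 m/s); the robot touches nothing.
It fails at once if the module is lifted over the flap: 12 to 90 mm off the lane floor while over the lane at or past the flap (x of finned_center in the frame of lane between -0.02 and 0.25 m and y of finned_center in the frame of lane between -0.07 and 0.07 m and z of finned_center in the frame of lane between 0.041 and 0.12 m).
It fails at once if the finned module is tipped over (angle between finned_center's own z axis and vertical above 0.7 rad).
It fails at once if the module with the round disc is moved more than 20 mm (distance of round_center from where it was at the start of the episode above 0.02 m).
It fails at once if the module with the end blocks is moved more than 20 mm (distance of stepped_center from where it was at the start of the episode above 0.02 m).
It also fails if it takes over 54 s, if anything falls off the work surface, if the arm or the gripper's body presses on something with over 40 N, if the wrist force passes 120 N, or if a joint passes its speed limit or range.

ROBOT

A 7-joint arm with a two-finger parallel gripper is mounted at the origin on the work surface. World frame = base frame: x ahead of the robot, y to its left, z up, the work surface at z = 0. Lengths are in mm, angles in rad, forces in N, time in s.
With the tool pointing down it reaches from about 425 to 925 mm from the base axis. Payload 6.8 kg.
Tool frame: the origin (TCP) lies midway between the tips of the shut fingers; the grasp point (between the pads) lies 19 mm behind it; y points along the fingers, x is the direction in which the jaws open and shut, and the axes are right-handed (so a half turn about y gives the same grasp; the last joint's range is limited). The gripper opens to 88 mm and grips with 3 to 60 N. Pads are 20 mm wide; open, the fingers measure 115 mm over their backs; the gripper's body (75 mm by 178 mm) begins 61 mm behind the grasp point.
Start: joints at [-1.257, 0.477, 0.022, 1.555, -0.011, 1.109, -0.083], TCP at [276.346, 615.858, 222.664] pointing down, gripper open.
Joint ranges: [-2.96, 2.96], [-0.34, 2.1], [-1.41, 1.46], [0.24, 2.44], [-1.37, 4.51], [0.17, 1.92], [-2.96, 2.96]. Speed limits (rad/s): [2.39, 2.39, 3.14, 3.14, 3.14, 3.14, 3.14].

INTERFACE

Orientations are given as a unit quaternion [w, x, y, z].
In Python, from rig import robot gives the robot as it stands. The module is installed in compiled form; this text tells all that it offers.
- The arm moves only by the shell command python3 -m handwheel 'ROWS' [FORCE]. ROWS is JSON, a list of rows, each a list of 5 numbers: the shift along the world's x, y, z in units of 40 mm (1.0 is 40 mm), then the turn about the world's z in units of 6 degrees (1.0 is 6 degrees), then the closure, from 0 (fully open) to 1 (shut). A call has 1 to 5 rows; each row is the pose to reach, as a shift and turn from the pose commanded when the call began; what a row does not reach only later rows make up. A row lasts 1/8 s, in which the tool goes at most 62.5 mm and 10.7 degrees, less where a joint would pass 70% of its speed; a pose out of reach is approached as far as the arm can. A call with a gripper value outside its range is refused whole. The fingers move at their own pace and stop on an object; FORCE is the grip in N (left out, the last holds). Time passes only in rows, so rows that repeat a pose let the fingers close. It gives the time, the measured TCP pose, the force and the opening at its end, in the units of the state.
- robot.sense(): the state, without advancing time (a new reading comes with each control period).
- robot.get_image(name): name is "side" or "top" or "wrist"; returns a dict with "pixels" (480x640x3 uint8, red, green, blue), "z_map" (480x640 float32, mm along the optical axis (not along the pixel's ray), 0 where there is no reading), "intrinsics" (3x3 intrinsics, pixels), "distortion" ([k1, k2, p1, p2, k3] as OpenCV has them; the pictures are not rectified), "view" (4x4, takes a point from world to camera coordinates); the wrist camera has in their place "tool_from_camera" (4x4, takes a point from camera to tool coordinates, whose origin is the TCP and whose axes are the tool frame's). Camera axes: x right, y up, looking along -z (the intrinsics and any distortion apply to the point x, -y, -z); pixel columns grow to the right and rows downward; lengths in mm; the calibration is good to about 2 mm. A picture is of the moment at which its call begins: read the wrist's pose just before it.
- robot.close_job(): hands the job in, once; it reports no verdict.
Trained networks look in a picture, given as the dict that the camera call returned (one of the last four; its "shot" number tells which), for a name from the list of things; names that differ only in an ending like _2 or _b are one class to them, and where a whole thing is asked for, a point or a joint stands for the part that bears it (a point fixed in the world has none). Each returns a list of dicts, best first, with "p" (0 to 1); they miss things now and then, are a little off and sometimes report something else, mostly with a low value. They report only what shows in the picture. A call takes as long as a camera call. They do not tell look-alikes from the thing itself.
- robot.cut_out(thing, picture): "mask" (480x640 bool, what is visible of it) and "bbox" ([left, top, right, bottom] in pixels, round what is visible of it).
- robot.pinpoint(thing, picture): "pixel" ([column, row] in pixels: a listed point, or the origin of a listed thing).
The state is a dict: "time": time; "joint_pos": joint angles; "joint_velocities": joint speeds; "effort": joint torques, N m; "eef_pos": TCP position; "orientation": TCP orientation; "contact_force": force on the tool from outside, world axes, zero at the start; "ft_torque": the same for the moment, N m; "grip_width": opening from 0.0 (shut) to 1.0 (fully open).
Only numpy, scipy, OpenCV 4.12 (cv2) and the standard library are available. Lean on these libraries where they do the work, as an engineer would, in place of code of your own. Each camera call takes 0.05 s, during which the arm holds its last target.

## Working session

There is one attempt and no reset: what is moved stays moved. The work goes in short steps, Python scripts to look and compute and a shell command to move; the robot and the scene stay as the last step left them, time stands still between calls to the robot, and variables do not carry over. Pictures are saved under pics/ and viewed, and the job is handed in when it is done.

```bash
mkdir -p pics
cat > h.py <<'E'
import numpy as np, cv2
from rig import robot
def save(im,n): cv2.imwrite('pics/'+n,im['pixels'][:,:,::-1])
E
python3 - <<'E'
from h import *
print(robot.sense())
for n in ['side','top','wrist']:
    im=robot.get_image(n); save(im,n+'0.png'); print(n,im['intrinsics'].tolist(),im['distortion'],im.get('view',im.get('tool_from_camera')).tolist() if hasattr(im.get('view',im.get('tool_from_camera')),'tolist') else im.get('view',im.get('tool_from_camera')))
    for t in ['finned_center','round_center','stepped_center','lane','lane_entry','lane_exit','flap_tip']:
        print(t,[(np.round(d['pixel'],1).tolist(),round(d['p'],2)) for d in robot.pinpoint(t,im)][:3])
E
```

```text
{'time': 0.0, 'joint_pos': array([-1.25710312,  0.47781441,  0.02234569,  1.55640778, -0.01149861,
        1.1092941 , -0.08310168]), 'joint_velocities': array([ 0.00144961,  0.00081415, -0.00010414, -0.00029276,  0.00219563,
        0.00057339, -0.00142635]), 'effort': array([-5.39195880e-04, -5.82860041e+01,  1.53428435e+00, -2.72594637e+01,
       -5.43650833e-02,  1.69843918e-02,  1.18925918e-04]), 'eef_pos': array([276.12052032, 615.30058482, 221.6906878 ]), 'orientation': array([-0.59320221,  0.59397162,  0.38375306, -0.38476284]), 'contact_force': array([ 0.52890982,  0.68772103, -0.13702362]), 'ft_torque': array([ 0.01114022, -0.02331321,  0.00726836]), 'grip_width': 0.9993061825578312}
side [[582.3819996516712, 0.0, 313.88424476235764], [0.0, 582.3819996516712, 243.36737836653504], [0.0, 0.0, 1.0]] [-0.06123326  0.          0.          0.          0.        ] [[0.9428327934318286, -0.33284149398183993, -0.016818546711050212, -540.6730959832976], [0.22799403450980332, 0.6073806656123574, 0.7609910953935222, -93.74034765870607], [-0.2430741530016666, -0.7213218885658654, 0.648
[... 1038 characters left out ...]
0], 0.21)]
lane_entry [([257.8, 209.7], 0.86), ([220.0, 189.1], 0.56)]
lane_exit [([172.3, 212.7], 0.66)]
flap_tip [([220.5, 188.0], 0.53)]
wrist [[361.1589370619272, 0.0, 321.18850065439875], [0.0, 361.1589370619272, 241.40168460608547], [0.0, 0.0, 1.0]] [-0.00397123  0.          0.          0.          0.        ] [[0.9999988423775034, -0.0009582875477468683, -0.0011819173524491554, 0.4503531327549881], [-0.0008992950195890455, 0.25435931600731226, -0.9671093679769409, -162.7038578130495], [0.0012274005539878062, 0.9671093113217692, 0.2543581597720271, 69.38776541735999], [0.0, 0.0, 0.0, 1.0]]
finned_center []
round_center []
stepped_center []
lane []
lane_entry []
lane_exit []
flap_tip []
```

View pics/side0.png

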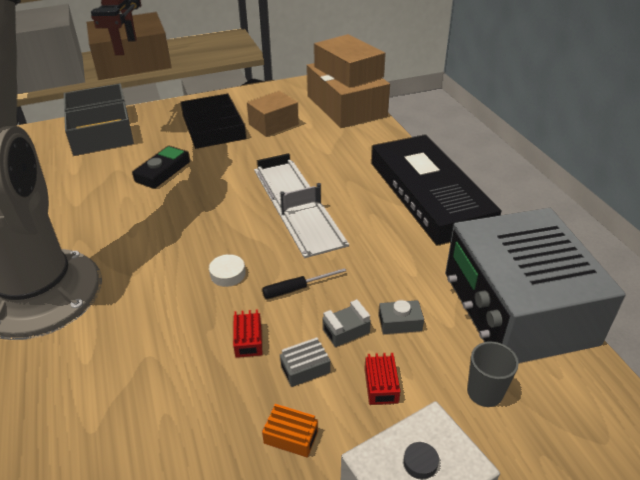

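View pics/top0.png

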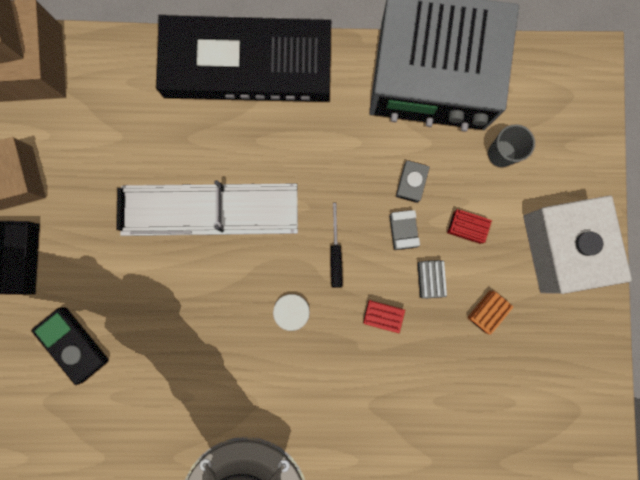

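View pics/wrist0.png

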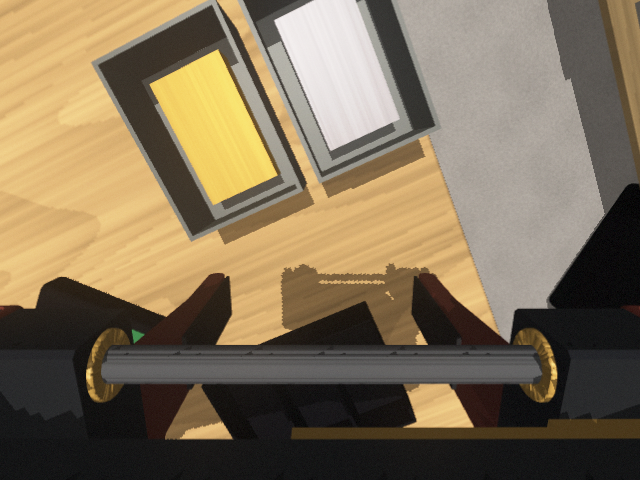

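Both views show the grey finned module at side (305,363) and top (434,277). The red and orange ones are look-alikes. The lane runs leftwards in the top view, entry end at about x=297 and buffer at about x=122. Next I triangulate these points.

```bash
cat >> h.py <<'E'
def ray(im,px):
    p=cv2.undistortPoints(np.array([[px]],float),im['intrinsics'],np.array(im['distortion'],float))[0,0]
    V=np.array(im['view']); R=V[:3,:3]; t=V[:3,3]
    return -R.T@t, R.T@np.array([p[0],-p[1],-1.])
def tri(a,pa,b,pb):
    o1,d1=ray(a,pa);o2,d2=ray(b,pb)
    s=np.linalg.lstsq(np.c_[d1,-d2],o2-o1,rcond=None)[0]
    p,q=o1+s[0]*d1,o2+s[1]*d2
    return (p+q)/2,np.linalg.norm(p-q)
def atz(im,px,z):
    o,d=ray(im,px); return o+d*(z-o[2])/d[2]
def cloud(im):
    v,u=np.mgrid[0:480,0:640]
    p=cv2.undistortPoints(np.stack([u,v],-1).reshape(-1,1,2).astype(float),im['intrinsics'],np.array(im['distortion'],float))[:,0].reshape(480,640,2)
    z=im['z_map'].astype(float); V=np.array(im['view']); c=np.stack([p[...,0]*z,-p[...,1]*z,-z],-1)
    return (c-V[:3,3])@V[:3,:3]
E
python3 - <<'E'
from h import *
s=robot.get_image('side');t=robot.get_image('top')
for n,k in dict(finned_center=(304,362),round_center=(401,315),stepped_center=(346,323),lane=(303,210),lane_entry=(314,228),lane_exit=(287,186),flap_tip=(314,195)).items():
    ps=robot.pinpoint(n,s);pt=robot.pinpoint(n,t)
    a=min(ps,key=lambda d:np.hypot(*(np.array(d['pixel'])-k)))['pixel'] if ps else None
    b=(min(pt,key=lambda d:np.hypot(*(np.array(d['pixel'])-(434,277)))) if n[0:2]=='fi' else pt[0])['pixel'] if pt else None
    print(n,a,b, tri(s,a,t,b) if a is not None and b is not None else None)
C=cloud(t);print('bench',C[380,450],C[120,300])
m=[d for d in robot.cut_out('finned_center',t) if d['mask'][277,434]]
print(len(m))
if m:
    M=m[0]['mask'];print(m[0]['bbox'],M.sum())
    P=C[M]; P=P[P[:,2]>25];print(np.percentile(P,[2,50,98],axis=0))
    r=cv2.minAreaRect(P[:,:2].astype(np.float32)); print('body',r,cv2.boxPoints(r))
    Q=P[P[:,2]>42]; print(cv2.minAreaRect(Q[:,:2].astype(np.float32)),len(Q),Q.mean(0))
# crops
for nm,im,(x0,y0,x1,y1) in [('a',t,(110,170,310,250)),('b',t,(380,150,480,350)),('c',s,(230,140,370,270))]:
    cr=im['pixels'][y0:y1,x0:x1,::-1];f=min(800//(x1-x0),600//(y1-y0)); cv2.imwrite(f'pics/crop_{nm}.png',cv2.resize(cr,None,fx=f,fy=f,interpolation=cv2.INTER_NEAREST)); print(nm,f)
E
```

```text
finned_center [304.7, 363.4] [435.2, 277.5] (array([ 432.29127628, -362.45727476,   24.19444115]), np.float64(4.520350487227081))
round_center [398.0, 315.3] [414.4, 180.6] (array([ 622.41405674, -320.25173164,   25.65403563]), np.float64(6.462299331890232))
stepped_center [344.9, 323.7] [404.0, 230.2] (array([ 526.02086929, -301.77804602,   20.90111913]), np.float64(1.6194396870565202))
lane [301.6, 213.2] [220.7, 208.5] (array([567.59657984,  67.31650531, -10.69685478]), np.float64(0.20602860565335868))
lane_entry [312.1, 226.6] [258.2, 207.5] (array([567.02010356, -10.94440186,   9.63534557]), np.float64(2.5261175359927424))
lane_exit [288.1, 187.7] [434.6, 279.1] (array([ 430.03456309, -299.52822646,  332.85889479]), np.float64(11.524210801415595))
flap_tip [315.4, 190.2] [405.1, 231.6] (array([ 491.55943773, -262.57981993,  290.49078089]), np.float64(6.183262432926445))
bench [ 235.21985737 -396.22955048    0.92084121] [752.27558908 -90.43555609  -1.32153504]
1
[419.7, 258.4, 444.7, 296.5] 1004
[[ 398.1357841  -376.36760417   28.80584601]
 [ 431.44355224 -354.6603407    35.78508489]
 [ 466.24335138 -331.77342138   48.40317201]]
body ((430.82958984375, -260.81329345703125), (71.98553466796875, 236.96725463867188), 0.9939472675323486) [[ 392.78693 -142.97185]
 [ 396.89752 -379.90347]
 [ 468.87225 -378.65472]
 [ 464.76166 -141.72311]]
((429.6749572753906, -259.9012756347656), (63.16352462768555, 235.39804077148438), 1.4217309951782227) 316 [ 431.698666   -353.49294124   55.48772879]
a 4
b 3
c 4
```

View pics/crop_a.png

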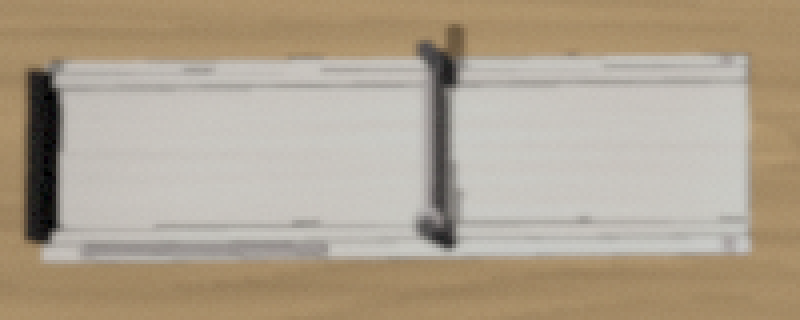

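View pics/crop_b.png

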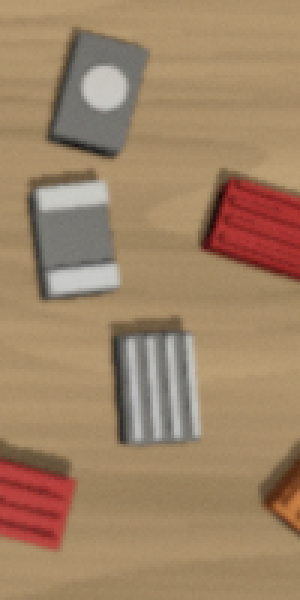

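Run:
```python
from h import *
from scipy.spatial.transform import Rotation as R
st=robot.sense();q=st['orientation'];M=R.from_quat([q[1],q[2],q[3],q[0]]).as_matrix()
print('tool x',M[:,0],'y',M[:,1],'az x',np.degrees(np.arctan2(M[1,0],M[0,0])),st['time'])
s=robot.get_image('side');t=robot.get_image('top')
b=lambda x,y:(380+x/3-.33,150+y/3-.33)
print('fin tops');F=[atz(t,b(*p),46) for p in [(126,334),(191,333),(200,438),(134,442)]];print(np.round(F,1),np.mean(F,0))
a=lambda x,y:(110+x/4-.375,170+y/4-.375)
for nm,p,z in [('entry+ykerbside R',(749,55),16),('entry L',(750,252),16),('exit R',(52,61),16),('exit L',(41,262),16)]:
    print(nm,np.round(atz(t,a(*p),z),1))
C=cloud(t)
# lane floor & kerb mask by brightness
g=t['pixels'].astype(int); w=(g.min(2)>165); w[:170]=0;w[245:]=0;w[:,:110]=0;w[:,310:]=0
cs,_=cv2.findContours(w.astype(np.uint8),cv2.RETR_EXTERNAL,cv2.CHAIN_APPROX_NONE)
c=np.vstack([c for c in cs if cv2.contourArea(c)>200])[:,0]
G=np.array([atz(t,p,13) for p in c])[:,:2]
r=cv2.minAreaRect(G.astype(np.float32));print('lane rect',r,cv2.boxPoints(r))
for d in robot.cut_out('lane',t)[:1]:
    P=C[d['mask']];print('laneh',np.percentile(P[:,2],[5,50,95]))
for d in robot.cut_out('flap_tip',t)[:2]+robot.cut_out('flap',t)[:2]: print(d['bbox'],d['p'],np.median(C[d['mask']],0))
for n in ['lane','lane_entry','lane_exit']: print(n,[(np.round(atz(t,d['pixel'],6 if n!='lane' else 0),1).tolist(),round(d['p'],2)) for d in robot.pinpoint(n,t)[:2]])
for n in ['lane','lane_entry','lane_exit']: print(n,'side',[(np.round(atz(s,d['pixel'],6 if n!='lane' else 0),1).tolist(),round(d['p'],2)) for d in robot.pinpoint(n,s)[:2]])
for z,k in [(s,(304,362)),(t,(434,277))]:
  for d in robot.pinpoint('finned_center',z): print(np.round(d['pixel'],1),np.round(atz(z,d['pixel'],23),1))
```

```text
tool x [ 4.09465199e-01  9.12325736e-01 -3.44563650e-05] y [-7.07451951e-08 -3.77358611e-05 -9.99999999e-01] az x 65.82875609574454 2.05
fin tops
[[ 465.1 -332.5   46. ]
 [ 466.5 -374.    46. ]
 [ 399.7 -379.6   46. ]
 [ 396.4 -337.7   46. ]] [ 431.9311741 -355.9573098   46.       ]
entry+ykerbside R [617.5 -87.8  16. ]
entry L [518.5 -90.5  16. ]
exit R [606.9 256.4  16. ]
exit L [506.9 256.9  16. ]
lane rect ((563.3451538085938, 85.12409210205078), (98.78133392333984, 344.6568603515625), 1.5456101894378662) [[509.32428 256.05762]
 [518.62067 -88.47384]
 [617.366   -85.80943]
 [608.06964 258.72202]]
laneh [ 2.17593939  6.22287635 28.24772641]
[215.5, 189.6, 222.8, 227.6] 0.81 [562.74318196  61.04447248  50.13308069]
[117.8, 182.3, 298.2, 233.9] 0.39 [563.25609807  90.14088647   6.22635918]
lane [([564.6, 60.4, 0.0], 0.56)]
lane_entry []
lane_exit [([562.5, 158.0, 6.0], 0.65)]
lane side [([568.3, 67.2, 0.0], 0.72), ([606.0, 98.3, 0.0], 0.55)]
lane_entry side [([570.4, -11.8, 6.0], 0.89)]
lane_exit side [([567.1, 159.1, 6.0], 0.65)]
[305.2 363.6] [ 431.  -361.9   23. ]
[382.  380.2] [ 535.6 -435.9   23. ]
[289.4 431.7] [ 368.1 -473.5   23. ]
[245.6 328.9] [ 357.5 -254.6   23. ]
[486.  310.3] [ 372.8 -461.6   23. ]
[381.5 316.8] [ 356.2 -258.7   23. ]
[435.1 279.1] [ 431.4 -363.    23. ]
[470.9 225.7] [ 537.9 -433.4   23. ]
```

View pics/crop_c.png

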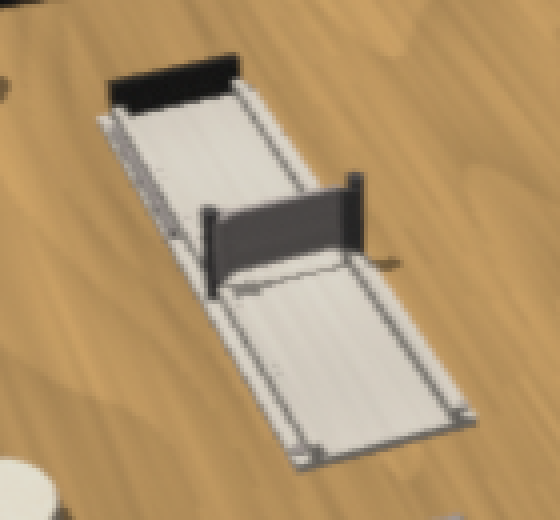

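```bash
python3 -m handwheel '[[1.1,-1,0.2,-1.7,0],[2.2,-2,0.2,-3.4,0],[3.3,-3,0.2,-5.1,0],[4.4,-4,0.2,-6.8,0],[5.5,-5,0.2,-8.5,0]]'; python3 -m handwheel '[[0.5,-1.4,0,-1.7,0],[1,-2.8,0,-3.4,0],[1.5,-4.2,0,-5.1,0],[1.8,-5.6,0,-6.8,0],[2,-7,0,-8.5,0]]'; python3 -m handwheel '[[0.2,-1.4,0,-1.7,0],[0.2,-2.8,0,-3.4,0],[0,-4.2,0,-5.1,0],[-0.2,-5.6,0,-6.8,0],[-0.5,-7,0,-8.2,0]]'
```

```text
time: 3.32
eef_pos: [497.6, 414.6, 231.0]
orientation: [0.702, -0.701, -0.089, 0.089]
contact_force: [1.0, 0.7, -0.3]
grip_width: 1.002
time: 3.95
eef_pos: [576.8, 134.0, 230.9]
orientation: [0.672, -0.671, 0.221, -0.222]
contact_force: [1.1, 0.0, 0.4]
grip_width: 1.0
time: 4.58
eef_pos: [556.2, -145.6, 230.9]
orientation: [0.519, -0.518, 0.48, -0.481]
contact_force: [0.6, 0.8, 0.4]
grip_width: 1.0
```

```bash
python3 -m handwheel '[[-0.6,-1.2,0,0,0],[-1.2,-2.4,0,0,0],[-1.8,-3.6,0,0,0],[-2.4,-4.8,0,0,0],[-3.1,-5.3,0,0,0]]'
cat >> h.py <<'E'
from scipy.spatial.transform import Rotation as Ro
def wrist():
    st=robot.sense(); im=robot.get_image('wrist')
    q=st['orientation'];T=np.eye(4);T[:3,:3]=Ro.from_quat([q[1],q[2],q[3],q[0]]).as_matrix();T[:3,3]=st['eef_pos']
    im['view']=np.linalg.inv(T@np.array(im['tool_from_camera'])); return im
E
python3 - <<'E'
from h import *
im=wrist();save(im,'w1.png')
for d in robot.pinpoint('finned_center',im): print(d['p'],np.round(d['pixel'],1),atz(im,d['pixel'],23))
print(robot.sense()['joint_pos'],robot.sense()['eef_pos'])
E
```

```text
time: 5.2
eef_pos: [431.0, -359.0, 231.1]
orientation: [-0.519, 0.52, -0.48, 0.481]
contact_force: [-1.3, 0.1, 0.2]
grip_width: 0.998
0.92 [414.7 280. ] [ 367.53000467 -466.27056519   23.        ]
0.76 [400.1 112. ] [ 538.52197601 -426.98302748   23.        ]
0.72 [316.8 210.7] [ 435.45286703 -353.75342638   23.        ]
0.57 [226.6 276.3] [ 355.58233188 -261.27752957   23.        ]
[-0.08611255  0.3673174   0.86425216  1.8679835  -0.31911337  1.05100446
 -0.59086381] [ 428.41957216 -359.52741333  231.17760423]
```

View pics/w1.png

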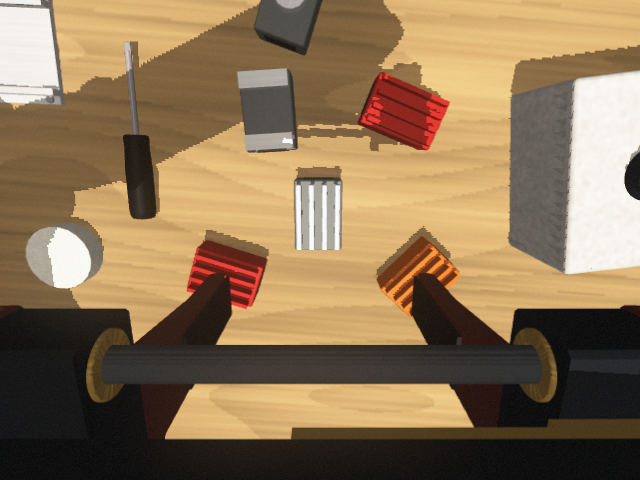

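Run:
```python
from h import *
im=wrist();g=cv2.resize(im['pixels'][160:270,270:370,::-1],None,fx=5,fy=5,interpolation=cv2.INTER_NEAREST);cv2.imwrite('pics/w1c.png',g)
for z in (40,46,52):
  F=np.array([atz(im,p,z) for p in [(295,180),(341.5,180),(341.5,249),(295.5,249)]]);print(z,np.round(F[:,:2],1).tolist(),F.mean(0), np.linalg.norm(F[0]-F[3]),np.linalg.norm(F[0]-F[1]))
C=cloud(im);print([np.round(C[r,c],1) for r,c in [(200,313),(230,324),(215,301),(300,320)]])
t=robot.get_image('top');o=[d for d in robot.pinpoint('finned_center',im)]
p,q=None,None
w=min(o,key=lambda d:abs(d['pixel'][0]-317))['pixel']
print(tri(im,(318,214.5),t,(434.0,276.8)))
```

```text
40 [[464.2, -330.9], [467.6, -375.8], [398.3, -382.0], [394.8, -335.3]] [ 431.20904566 -356.01350769   40.        ] 69.6210599516888 45.104092741727484
46 [[464.8, -331.3], [468.1, -375.5], [399.9, -381.6], [396.5, -335.6]] [ 432.34174099 -355.97763431   46.        ] 68.44056205593392 44.339305669992434
52 [[465.4, -331.7], [468.6, -375.1], [401.6, -381.1], [398.3, -335.9]] [ 433.47443632 -355.94176093   52.        ] 67.26006416017903 43.574518598257384
[array([ 447. , -349.7,   46.2]), array([ 418.2, -362.6,   46.5]), array([ 429.8, -338.7,   37.7]), array([ 323.4, -365.5,    1.4])]
(array([ 434.73224274, -355.15920852,   52.58510994]), np.float64(0.9901244536803119))
```

View pics/w1c.png

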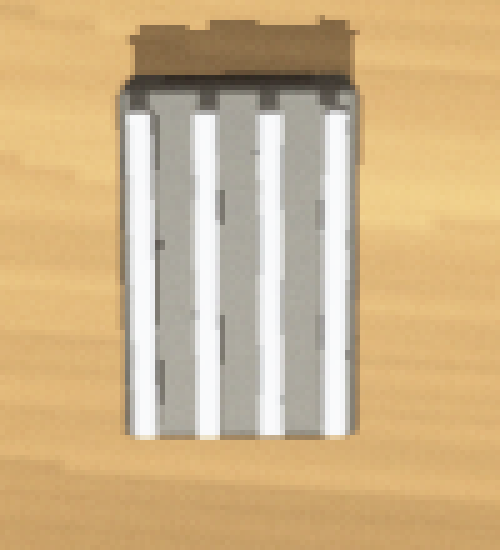

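Run:
```python
from h import *
for i in range(3):
    print(robot.sense()['eef_pos']); robot.get_image('top')
```

```text
[ 433.13177658 -355.47392218  230.68568404]
[ 433.56260785 -355.07971932  230.61545721]
[ 433.6653809  -354.96753177  230.57760451]
```

```bash
python3 -m handwheel '[[0,0,-1.5,0,0],[0,0,-3,0,0],[0,0,-4.4,0,0],[0,0,-5.4,0,0],[0,0,-5.4,0,0]]' 20;  python3 -m handwheel '[[0,0,0,0,0.6],[0,0,0,0,0.6],[0,0,0,0,0.6],[0,0,0,0,0.6]]' 20
```

```text
time: 6.22
eef_pos: [431.3, -354.1, 12.2]
orientation: [-0.52, 0.52, -0.481, 0.477]
contact_force: [-0.1, -1.3, 0.9]
grip_width: 1.0
time: 6.72
eef_pos: [432.8, -356.3, 15.4]
orientation: [0.52, -0.52, 0.479, -0.48]
contact_force: [0.4, -0.6, 0.0]
grip_width: 0.583
```

```bash
python3 -m handwheel '[[0,0,0,0,0.8],[0,0,0,0,0.8],[0,0,0,0,0.8]]' 25; python3 -m handwheel '[[0,0,0.5,0,0.8],[0,0,1,0,0.8],[0,0,1.8,0,0.8],[0,0,2.2,0,0.8]]' 25
python3 - <<'E'
from h import *
im=wrist();save(im,'w2.png');s=robot.get_image('side');save(s,'s2.png');print(robot.sense())
E
```

```text
time: 7.1
eef_pos: [432.7, -356.1, 15.2]
orientation: [0.52, -0.52, 0.479, -0.479]
contact_force: [-0.5, 2.3, 7.2]
grip_width: 0.545
time: 7.6
eef_pos: [433.0, -356.9, 105.1]
orientation: [0.52, -0.52, 0.478, -0.48]
contact_force: [0.2, -0.4, -1.3]
grip_width: 0.543
{'time': 7.7, 'joint_pos': array([ 0.0226973 ,  0.53577394,  0.73786031,  1.97323562, -0.49315035,
        0.81393748, -0.45145095]), 'joint_velocities': array([ 0.01320748,  0.0366683 , -0.03628003,  0.02914303, -0.01937692,
       -0.02534278,  0.01628344]), 'effort': array([ -0.34592796, -46.52266502,  11.27113849, -20.27402043,
         0.14490665,   0.29437487,  -0.15440891]), 'eef_pos': array([ 433.39439078, -356.87677741,  104.71840526]), 'orientation': array([ 0.52017378, -0.51946262,  0.47808363, -0.48063902]), 'contact_force': array([ 0.24271251,  0.74797434, -1.61521156]), 'ft_torque': array([-0.0211299 ,  0.08565958, -0.01307935]), 'grip_width': 0.5448816951625407}
```

View pics/s2.png

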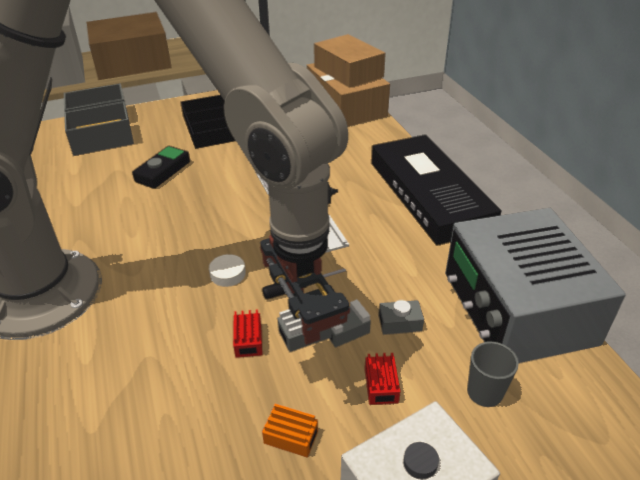

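View pics/w2.png

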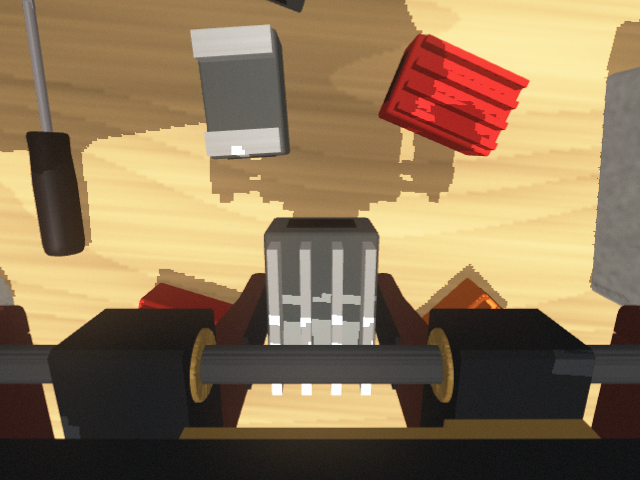

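```bash
python3 -m handwheel '[[0.2,0.6,0.8,1.5,0.8],[0.5,1.4,1,3,0.8],[0.9,2.3,1,4.5,0.8],[1.2,3.2,1,6,0.8],[1.6,4,1,7.5,0.8]]' 25; python3 -m handwheel '[[0.4,0.8,0,1.5,0.8],[0.8,1.6,0,3,0.8],[1.2,2.4,0,4.5,0.8],[1.5,3.4,0,6,0.8],[1.7,4.05,0,7,0.8]]' 25;python3 -m handwheel '[[0,0,0,0,0.8],[0,0,0,0,0.8],[0,0,0,0,0.8]]' 25
python3 - <<'E'
from h import *
im=wrist();save(im,'w3.png');t=robot.get_image('top');save(t,'t3.png');s=robot.get_image('side');save(s,'s3.png');st=robot.sense();print(st['eef_pos'])
T=np.linalg.inv(im['view']);
for n in ['lane','lane_entry','lane_exit','flap_tip']: print(n,[(np.round(d['pixel'],1).tolist(),np.round(atz(im,d['pixel'],dict(lane=0,flap_tip=40).get(n,6)),1).tolist(),round(d['p'],2)) for d in robot.pinpoint(n,im)[:2]])
E
```

```text
time: 8.32
eef_pos: [495.9, -194.4, 141.9]
orientation: [0.664, -0.664, 0.243, -0.242]
contact_force: [0.3, -0.1, -2.9]
grip_width: 0.544
time: 8.95
eef_pos: [564.2, -31.7, 141.6]
orientation: [0.707, -0.707, -0.012, 0.013]
contact_force: [-1.1, -0.1, -0.8]
grip_width: 0.546
time: 9.32
eef_pos: [563.8, -35.8, 142.5]
orientation: [-0.707, 0.707, 0.009, -0.009]
contact_force: [-0.7, -0.1, -2.0]
grip_width: 0.548
[564.12886415 -35.08853442 142.66679975]
lane [([327.9, 105.3], [566.6, 65.9, 0.0], 0.72)]
lane_entry [([325.7, 204.5], [567.1, -12.7, 6.0], 0.76)]
lane_exit []
flap_tip [([374.3, 101.6], [597.9, 65.0, 40.0], 0.62)]
```

View pics/w3.png

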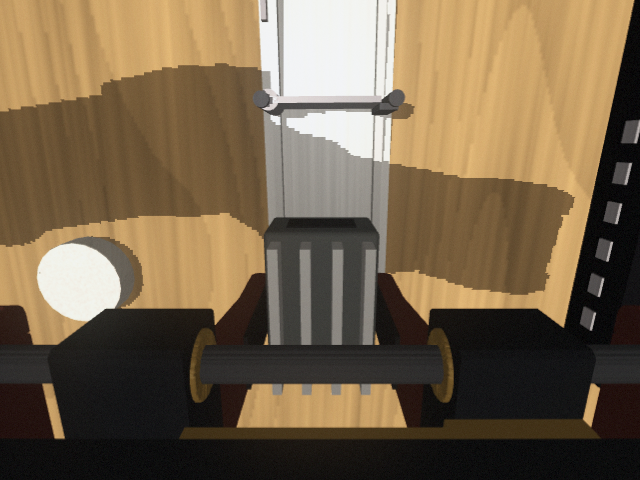

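View pics/t3.png

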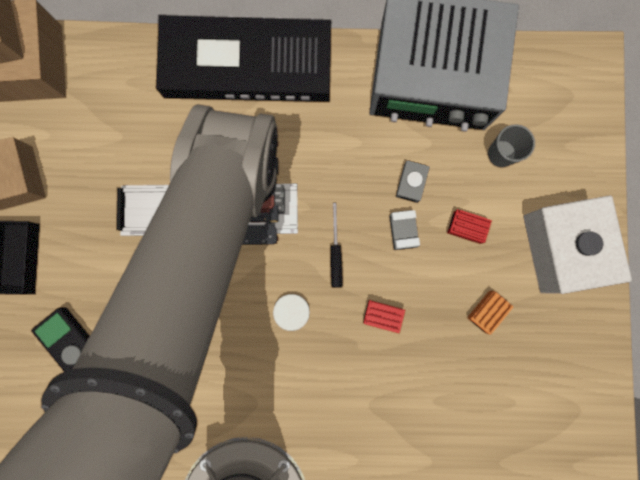

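Run:
```python
from h import *
im=wrist();print(robot.sense()['eef_pos'])
g=cv2.resize(im['pixels'][80:230,240:420,::-1],None,fx=4,fy=4,interpolation=cv2.INTER_NEAREST);cv2.imwrite('pics/w3c.png',g)
```

```text
[564.33144113 -34.26598523 142.70886363]
```

View pics/w3c.png

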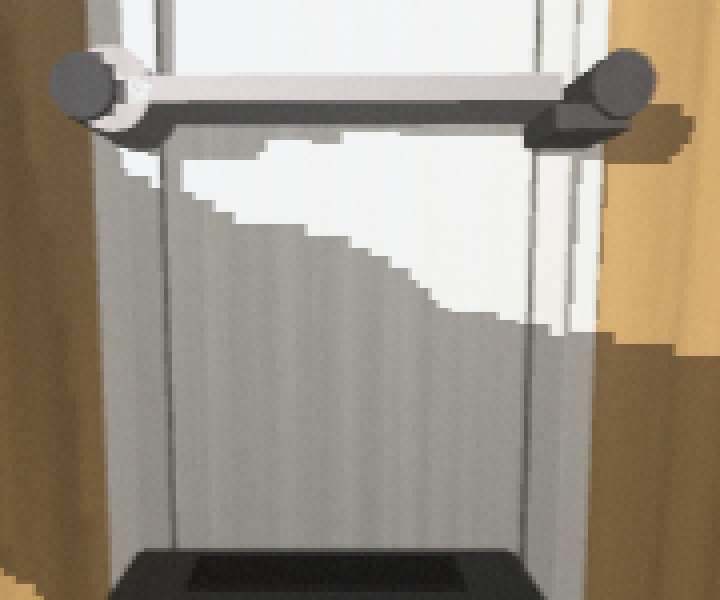

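Run:
```python
from h import *
im=wrist()
for r,l,q in [(130,281,373),(215,283.6,370.6)]:
    a,b=atz(im,(l,r),8),atz(im,(q,r),8);print(a,b,(a+b)/2)
a,b=atz(im,(260.7,101.5),64),atz(im,(396.2,100.7),64);print('posts',a,b,(a+b)/2)
a,b=atz(im,(273,167),6),atz(im,(381,167),6);print((a+b)/2)
```

```text
[530.53343683  47.26854766   8.        ] [602.99234441  49.40656427   8.        ] [566.76289062  48.33755597   8.        ]
[532.7985887  -20.64363361   8.        ] [605.45020451 -18.49875094   8.        ] [569.12439661 -19.57119227   8.        ]
posts [523.80935396  61.82257941  64.        ] [608.78882209  64.80235259  64.        ] [566.29908803  63.312466    64.        ]
[567.75595709  19.64155441   6.        ]
```

```bash
python3 -m handwheel '[[0.08,0,-0.8,0.05,0.8],[0.08,0,-1.6,0.05,0.8],[0.08,0,-2.3,0.05,0.8],[0.08,0,-2.8,0.05,0.8],[0.08,0,-3.02,0.05,0.8]]' 25;python3 -m handwheel '[[0,0,0,0,0.8],[0,0,0,0,0.8],[0,0,0,0,0.8]]' 25
python3 - <<'E'
from h import *
im=wrist();save(im,'w4.png');s=robot.get_image('side');cv2.imwrite('pics/s4.png',cv2.resize(s['pixels'][130:300,210:380,::-1],None,fx=3.5,fy=3.5));print(robot.sense()['eef_pos'])
E
```

```text
time: 10.4
eef_pos: [566.9, -34.1, 20.9]
orientation: [-0.707, 0.707, 0.011, -0.013]
contact_force: [-11.8, 0.3, 38.6]
grip_width: 0.548
time: 10.78
eef_pos: [567.9, -34.1, 22.4]
orientation: [0.707, -0.707, -0.012, 0.012]
contact_force: [0.0, 0.6, -1.8]
grip_width: 0.543
[567.76726266 -34.099985    22.20189567]
```

View pics/s4.png

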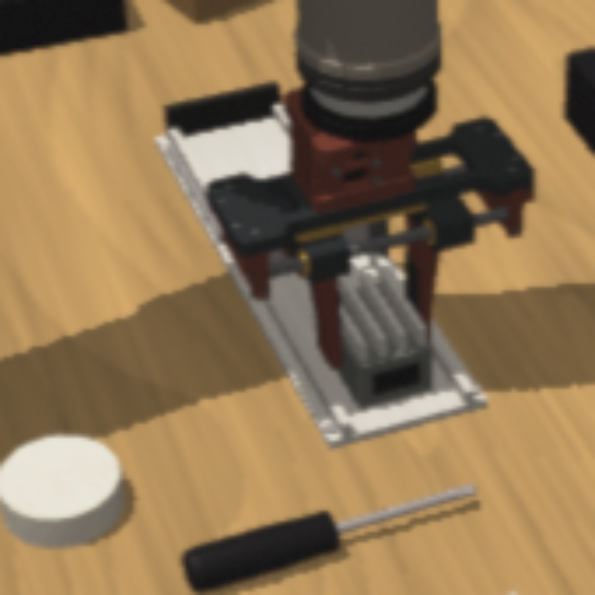

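View pics/w4.png

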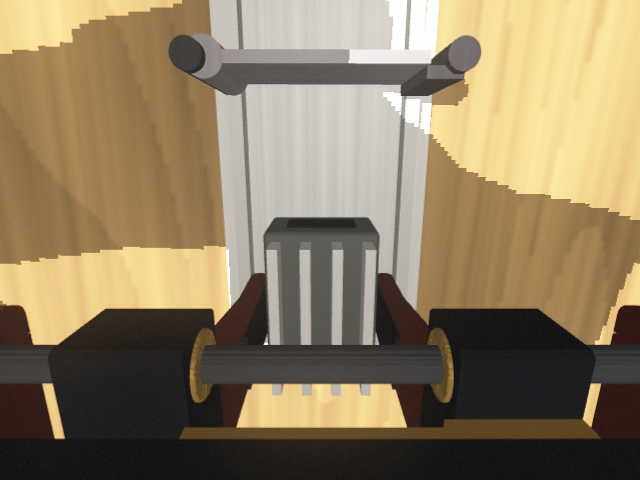

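```bash
python3 -m handwheel '[[0,0,0,0,0.2],[0,0,0,0,0.2],[0,0,0,0,0.1],[0,0,0,0,0.1]]'
python3 - <<'E'
from h import *
im=wrist();save(im,'w5.png');print(robot.sense()['eef_pos'])
E
python3 -m handwheel '[[0,0,0.8,0,0.1],[0,0,1.6,0,0.1],[0,0,2.4,0,0.3],[0,-1,2.4,0,0.6],[0,-1.5,2.4,0,0.7]]'
python3 - <<'E'
from h import *
im=wrist();save(im,'w6.png');print(robot.sense()['eef_pos'],robot.sense()['grip_width'])
for d in robot.pinpoint('finned_center',im): print(d['p'],np.round(d['pixel'],1),atz(im,d['pixel'],29))
s=robot.get_image('side');cv2.imwrite('pics/s6.png',cv2.resize(s['pixels'][130:300,210:380,::-1],None,fx=3.5,fy=3.5))
E
```

```text
time: 11.38
eef_pos: [567.6, -34.2, 21.9]
orientation: [0.707, -0.707, -0.012, 0.012]
contact_force: [-0.3, -0.3, 0.0]
grip_width: 0.898
[567.58274102 -34.12508272  21.88993467]
time: 12.05
eef_pos: [567.4, -96.2, 118.3]
orientation: [-0.707, 0.707, 0.011, -0.011]
contact_force: [-1.2, 0.6, -0.2]
grip_width: 0.599
[566.91226056 -98.90866487 118.02089457] 0.5534625555145458
0.64 [327.2 156.5] [569.76205411 -32.83399324  29.        ]
```

View pics/w6.png

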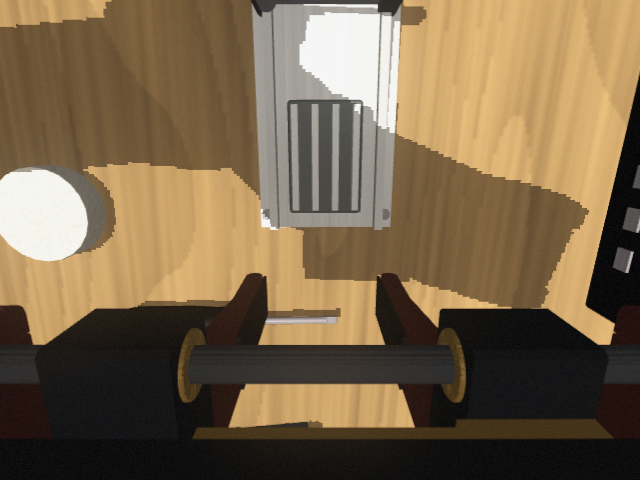

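View pics/s6.png

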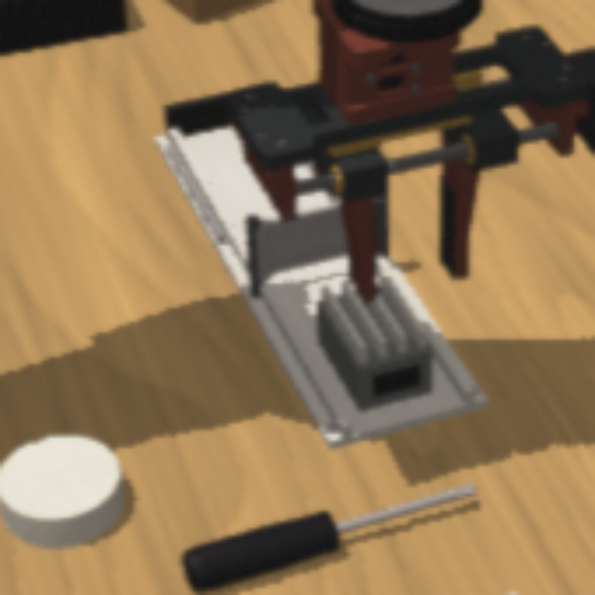

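```bash
python3 -m handwheel '[[0.02,0,-1,0,0.75],[0.02,0,-1.8,0,0.75],[0.02,0,-2.3,0,0.75],[0.02,0,-2.55,0,0.75],[0.02,0,-2.55,0,0.75]]'
python3 - <<'E'
from h import *
im=wrist();save(im,'w7.png');print(robot.sense()['eef_pos'],robot.sense()['grip_width'])
s=robot.get_image('side');cv2.imwrite('pics/s7.png',cv2.resize(s['pixels'][130:300,210:380,::-1],None,fx=3.5,fy=3.5))
E
```

```text
time: 12.82
eef_pos: [568.4, -93.8, 15.6]
orientation: [0.707, -0.707, -0.012, 0.012]
contact_force: [-0.0, -0.2, 0.1]
grip_width: 0.245
[568.81970104 -94.05988893  16.3014691 ] 0.2521219393607457
```

View pics/s7.png

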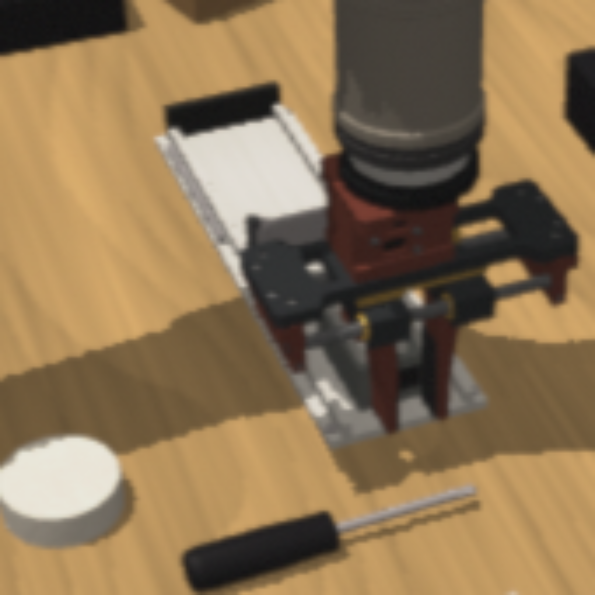

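View pics/w7.png

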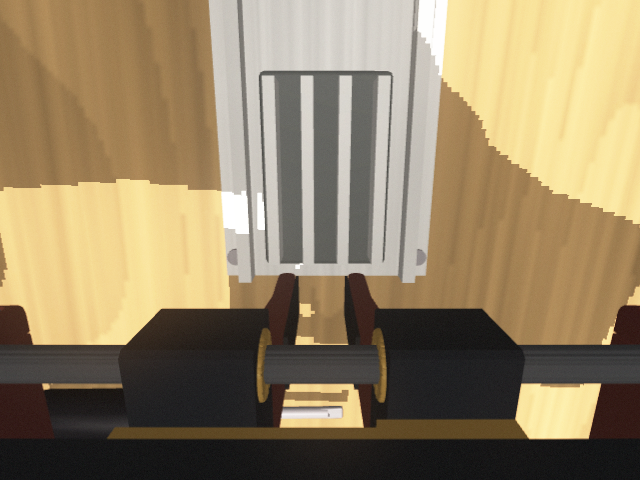

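```bash
python3 -m handwheel '[[0,0.25,0,0,0.75],[0,0.5,0,0,0.75],[0,0.75,0,0,0.75],[-0.02,1,0,0,0.75],[-0.02,1.25,0,0,0.75]]' ;python3 -m handwheel '[[0,0.25,0,0,0.75],[0,0.5,0,0,0.75],[-0.02,0.75,0,0,0.75],[-0.02,1,0,0,0.75],[-0.02,1.25,0,0,0.75]]'
python3 - <<'E'
from h import *
im=wrist();save(im,'w8.png');print(robot.sense()['eef_pos'],robot.sense()['grip_width'])
s=robot.get_image('side');cv2.imwrite('pics/s8.png',cv2.resize(s['pixels'][130:300,210:380,::-1],None,fx=3.5,fy=3.5))
E
```

```text
time: 13.55
eef_pos: [567.6, -43.6, 16.0]
orientation: [-0.707, 0.707, 0.012, -0.012]
contact_force: [0.5, -2.9, 3.2]
grip_width: 0.248
time: 14.18
eef_pos: [567.3, 4.8, 15.9]
orientation: [-0.706, 0.708, 0.012, -0.011]
contact_force: [2.5, -5.2, -0.6]
grip_width: 0.251
[567.36490843   6.96272181  15.80032911] 0.2494194173258903
```

View pics/s8.png

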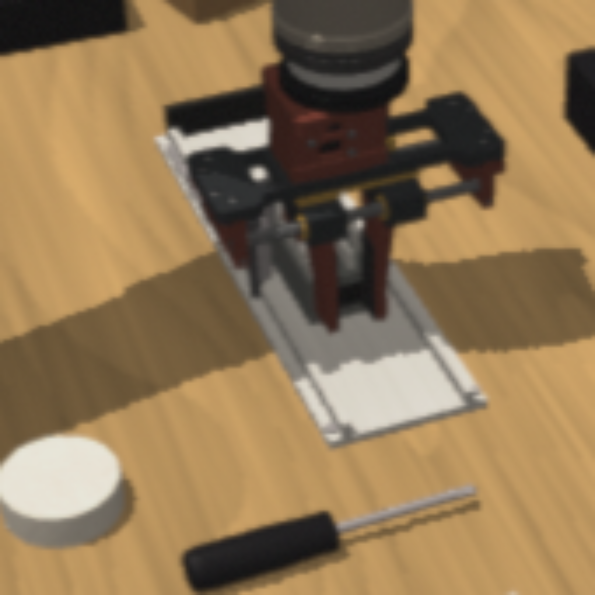

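View pics/w8.png

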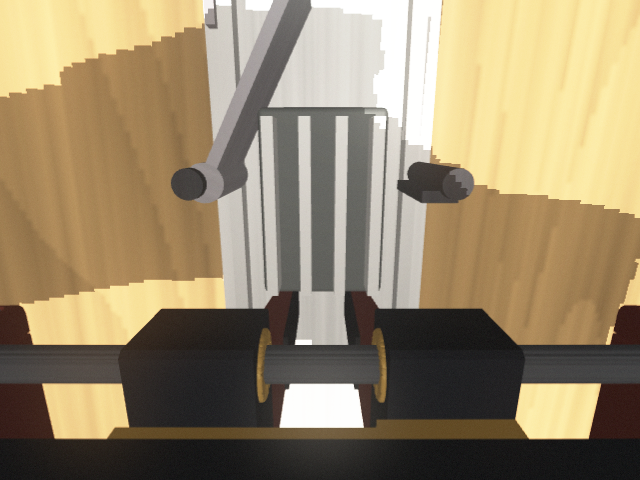

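```bash
python3 -m handwheel '[[0,0.25,0,0,0.75],[0,0.5,0,0,0.75],[-0.02,0.75,0,0,0.75],[-0.03,1,0,0,0.75],[-0.03,1.25,0,0,0.75]]' ;python3 -m handwheel '[[0,0.25,0,0,0.75],[0,0.5,0,0,0.75],[-0.02,0.75,0,0,0.75],[-0.03,1,0,0,0.75],[-0.03,1.25,0,0,0.75]]'
python3 - <<'E'
from h import *
im=wrist();save(im,'w9.png');print(robot.sense()['eef_pos'],robot.sense()['grip_width'])
E
```

```text
time: 14.9
eef_pos: [565.2, 56.6, 15.8]
orientation: [0.707, -0.707, -0.012, 0.012]
contact_force: [1.6, -4.1, 1.2]
grip_width: 0.249
time: 15.52
eef_pos: [564.2, 106.6, 15.8]
orientation: [0.707, -0.707, -0.012, 0.012]
contact_force: [2.0, -2.1, -0.5]
grip_width: 0.25
[564.30499959 108.32513133  15.82992039] 0.2504733445795738
```

View pics/w9.png

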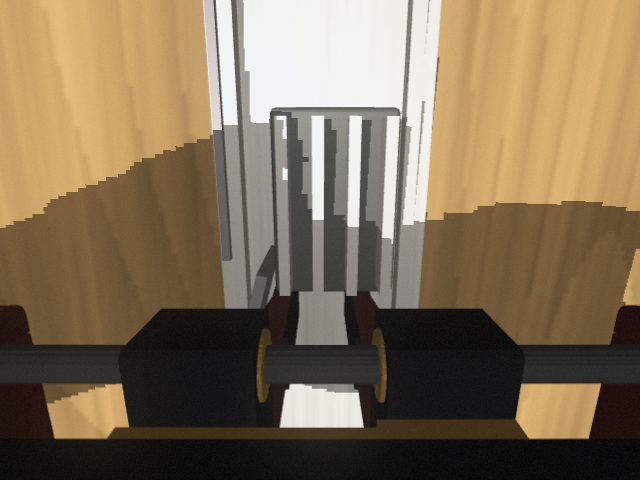

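```bash
python3 -m handwheel '[[0,0.25,0,0,0.75],[0,0.5,0,0,0.75],[-0.02,0.75,0,0,0.75],[-0.03,1,0,0,0.75],[-0.03,1.15,0,0,0.75]]' ;python3 -m handwheel '[[0,0,0,0,0.75],[0,0,0,0,0.75]]'
python3 - <<'E'
from h import *
im=wrist();save(im,'w10.png');print(robot.sense()['eef_pos'],robot.sense()['grip_width'])
s=robot.get_image('side');cv2.imwrite('pics/s10.png',cv2.resize(s['pixels'][130:300,210:380,::-1],None,fx=3.5,fy=3.5))
E
```

```text
time: 16.2
eef_pos: [562.6, 152.8, 15.8]
orientation: [0.707, -0.707, -0.012, 0.013]
contact_force: [-0.0, -3.5, 2.3]
grip_width: 0.252
time: 16.45
eef_pos: [562.7, 152.4, 15.7]
orientation: [0.707, -0.707, -0.012, 0.012]
contact_force: [-0.5, -0.3, -0.2]
grip_width: 0.249
[562.7860767  152.17124569  15.71471864] 0.2501109962613353
```

View pics/w10.png

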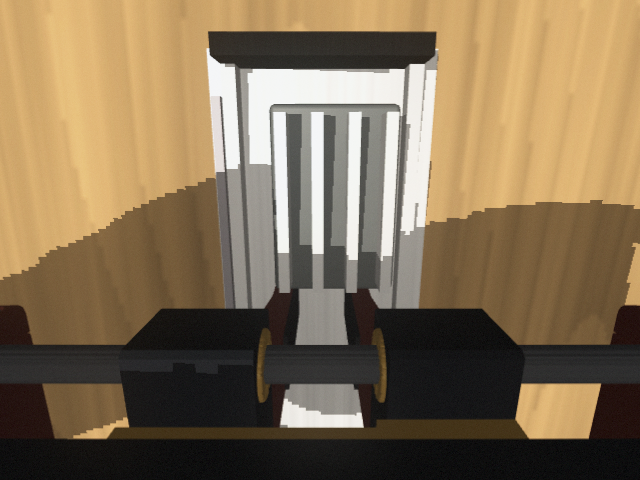

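View pics/s10.png

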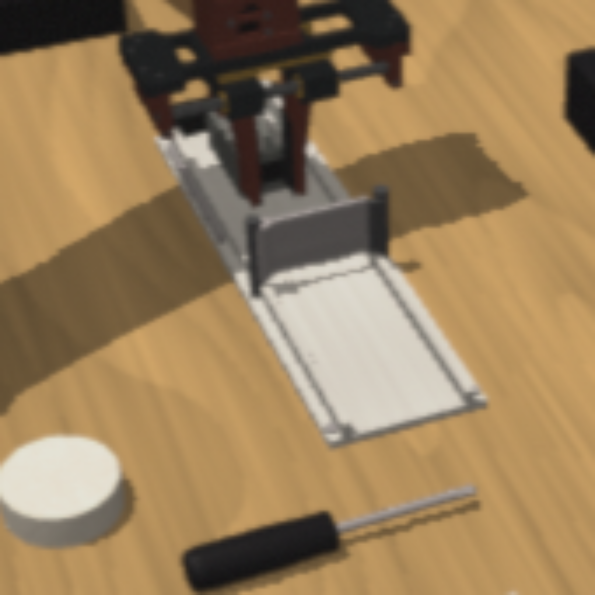

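```bash
python3 -m handwheel '[[0,-0.1,0,0,0.75],[0,-0.1,0.8,0,0.75],[0,-0.1,1.8,0,0.75],[0,-0.1,2.8,0,0.75],[0,-0.1,3.5,0,0.75]]' ;python3 -m handwheel '[[0,-1,0.5,0,0.75],[0,-2,1,0,0.75],[0,-2,1,0,0.75],[0,-2,1,0,0.75]]'
python3 - <<'E'
from h import *
im=wrist();save(im,'w11.png');st=robot.sense();print(st['eef_pos'],st['time'])
a=atz(im,(260.7,101.5),64)
for d in robot.pinpoint('finned_center',im): print(d['p'],np.round(d['pixel'],1),atz(im,d['pixel'],29))
s=robot.get_image('side');save(s,'s11.png');t=robot.get_image('top');save(t,'t11.png')
for n in ['round_center','stepped_center']:
  for z in (s,t): print(n,[(np.round(d['pixel'],1).tolist(),round(d['p'],2)) for d in robot.pinpoint(n,z)][:2])
E
```

```text
time: 17.18
eef_pos: [563.6, 147.5, 157.8]
orientation: [0.707, -0.707, -0.012, 0.011]
contact_force: [0.7, -0.1, -0.8]
grip_width: 0.252
time: 17.68
eef_pos: [562.8, 68.3, 195.6]
orientation: [0.707, -0.707, -0.012, 0.012]
contact_force: [-0.4, -0.0, 0.4]
grip_width: 0.252
[562.68269193  68.90818335 195.26870034] 17.725
0.94 [331.   67.6] [566.59196065 202.48207228  29.        ]
round_center []
round_center [([415.5, 179.7], 0.72)]
stepped_center [([347.0, 320.8], 0.93)]
stepped_center [([405.8, 229.6], 0.87)]
```

View pics/w11.png

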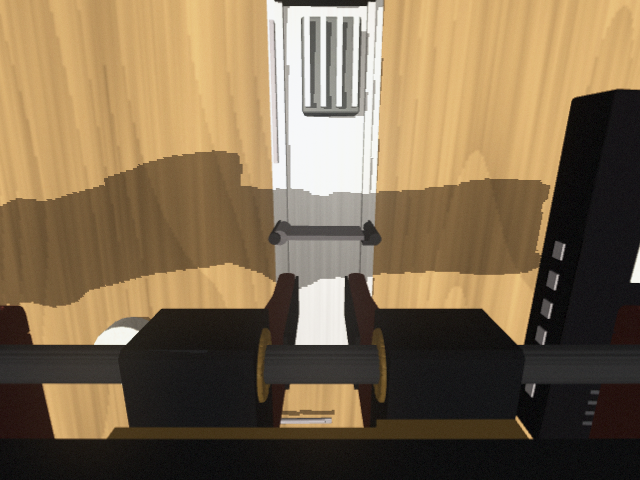

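View pics/s11.png

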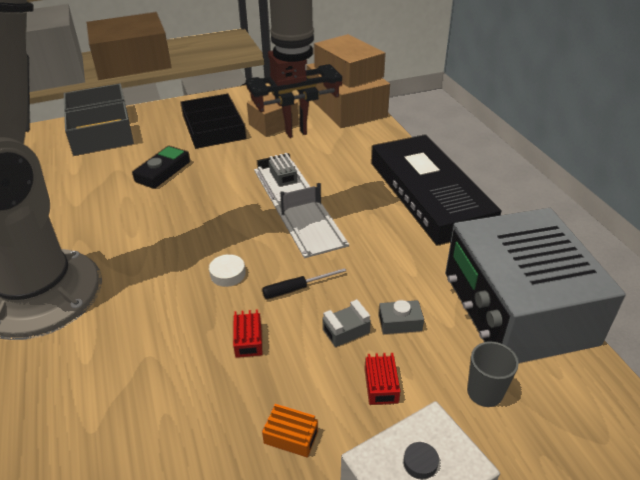

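Module past the flap at about lane x 138 mm (limit 175), about 5 mm off the centre line. The flap lies straight between the posts at wrist row 235, and the arm is clear.

Run:
```python
from rig import robot
print(robot.close_job())
```

```text
the job is handed in; nothing more can be done
None
```

The finned module is past the flap, the flap is shut behind it, and the job is handed in (about 18 s of the 54 s used). The system reported no verdict.

I gripped the grey finned module across its width and set it down upright in the entry part, at about lane x = -96 mm. I let go there with the flap shut. I then pushed it along the lane floor with the part-closed fingers, through the flap and towards the buffer, and lifted the gripper straight out.

**Last checks:**
- **Module:** it stands upright at about lane x = 138 mm, roughly 5 mm towards the -y kerb, short of the buffer.
- **Flap:** it looks fully shut in the side and wrist pictures. I judged this by eye and did not measure the angle.
- **Other two modules:** they look unmoved. The networks put the stepped module within about 3 pixels of its first position in both views. They found the round one within about 1 to 2 pixels in the top view but missed it in the last side view, where I could see it in place.
- **Gripper:** it is clear of everything.

**Disagreements:**
- **Lane centre line:** the top and wrist cameras differed by about 2 to 3 mm. I relied mainly on the wrist view, and the fit confirmed it.
- **Fin-top height:** one two-view measurement gave 52 mm, while the depth reading gave 46 mm, which matches the text.
- **Set-down force:** there was a brief 39 N wrist force reading as the module touched the lane floor.

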